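Square a tube rack into the spray station and mist it

TASK

Slide the empty white tube rack, keeping it flat on the grey board, into the corner of the two aluminium fences until it sits square and flush against both. Only once it is home, press the orange cap of the clamped blue spray bottle all the way down and let it come back up. Leave the rack home and do not disturb the tube stand, the red-lidded jar or the timer.

Things in the scene. Friction and masses are not known exactly. Their poses are not given: they have to be found in the camera images.
- rack: Loose white tube rack, empty: a solid block 100 (its x) x 140 (its y) x 30 mm high, 0.2 to 0.45 kg, 5 x 7 grey marks for wells on top (no real holes). Too wide to grip: push its sides (sliding takes 2 to 8 N). Origin: centre of its underside, z up. It starts turned up to 0.35 rad from square with the fences; its +x side belongs against the far fence, its +y side against the left fence.
- corner (a point): Inner corner of the two aluminium fences, at the board's top face (6 mm above the table). Its +x points square into the far fence (away from the robot, turned up to 0.18 rad), its +y square into the left fence, z up. The fences' inner faces are the planes x = 0 and y = 0. The rack's centre is at x = -50, y = -70 mm here when home.
- station: Fixed spray station. Grey board 6 mm thick, x from -240 to 22, y from -290 to 130 mm; far fence along y from 15 to -220 mm, left fence along x from 0 to -190 mm, both 15 mm thick, 20 mm high above the board; blue bottle, 68 mm diameter, top 152 mm above the table, at x = -85, y = 78 mm. Origin: on the table under the fences' inner corner, axes as corner.
- spray_cap (a joint): Orange sprung cap of the spray bottle: 0 = up, 0.008 m = fully down. It moves straight down; its spring pushes back about 3 N at first and 8.5 N at the bottom, and returns it when let go.
- cap_top (a point): Centre of the flat top of the orange cap, 186 mm above the table when up. The cap is a disc of 38 mm diameter, 22 mm thick, with a spout 55 mm long from its centre towards the corner's -y, over the left fence.
- tube_stand: Loose white block 50 (x) x 90 (y) x 30 mm with three purple-capped tubes standing 117 mm high; on the table left of the board. Origin: centre of its underside. Leave alone.
- jar: Loose specimen jar with red lid, 56 mm diameter, 65 mm high, on the table right of the board. Origin: centre of its underside. Leave alone.
- timer: Loose grey bench timer 60 (x) x 70 (y) x 25 mm, on the table right of the board. Origin: centre of its underside. Leave alone.
Mind the look-alikes: they are no part of the job. Leave any green or pink look-alike of the rack alone.

How it is judged (in metres and radians):
On the way, in this order (a step that is already met when the one before it is completed fails the run):
1. the rack is square and flush in the fence corner (x of rack in the frame of corner between -0.053 and -0.047 m and y of rack in the frame of corner between -0.073 and -0.067 m and z of rack in the frame of corner between -0.003 and 0.004 m and angle between the x axis of rack and the x axis of corner, either way round below 0.025 rad and linear speed of rack below 0.01 m/s), for 0.3 s.
2. the spray cap is pressed at least 6.5 of its 8 mm with the rack home (x of rack in the frame of corner between -0.053 and -0.047 m and y of rack in the frame of corner between -0.073 and -0.067 m and z of rack in the frame of corner between -0.003 and 0.004 m and angle between the x axis of rack and the x axis of corner, either way round below 0.025 rad and value of joint spray_cap above 0.0065 m), for 0.05 s.
3. the spray cap is back up (value of joint spray_cap below 0.0015 m), for 0.1 s.
At the end, for the whole second after the job is handed in: The rack lies flat on the board, its centre within 3 mm of the flush position along both fences and turned less than 0.025 rad, at rest; the spray cap is up (under 1.5 mm) (all of step 1 and value of joint spray_cap below 0.0015 m); the robot touches nothing.
It fails at once if the spray cap goes down more than 4 mm while the rack is not home (value of joint spray_cap above 0.004 m and not (x of rack in the frame of corner between -0.053 and -0.047 m and y of rack in the frame of corner between -0.073 and -0.067 m and z of rack in the frame of corner between -0.003 and 0.004 m and angle between the x axis of rack and the x axis of corner, either way round below 0.025 rad)).
It fails at once if the rack is lifted more than 10 mm off the board or tipped more than 0.15 rad (z of rack in the frame of corner above 0.01 m or angle between rack's own z axis and vertical above 0.15 rad).
It fails at once if the tube stand is moved more than 15 mm or tipped over (distance of tube_stand from where it was at the start of the episode above 0.015 m or angle between tube_stand's own z axis and vertical above 0.3 rad).
It fails at once if the jar is moved more than 15 mm or tipped over (distance of jar from where it was at the start of the episode above 0.015 m or angle between jar's own z axis and vertical above 0.3 rad).
It fails at once if the timer is moved more than 15 mm or tipped over (distance of timer from where it was at the start of the episode above 0.015 m or angle between timer's own z axis and vertical above 0.3 rad).
It also fails if it takes over 58 s, if anything falls off the work surface, if the arm or the gripper's body presses on something with over 40 N, if the wrist force passes 120 N, or if a joint passes its speed limit or range.

ROBOT

A 6-joint arm with a two-finger parallel gripper is mounted at the origin on the work surface. World frame = base frame: x ahead of the robot, y to its left, z up, the work surface at z = 0. Lengths are in m, angles in degrees, forces in N, time in s.
With the tool pointing down it reaches from about 0.325 to 0.9 m from the base axis. Payload 3.5 kg.
Tool frame: the origin (TCP) lies midway between the tips of the shut fingers; the grasp point (between the pads) lies 19 mm behind it (grip_depth is the distance from the TCP to the grasp point, in m); z points along the fingers, y is the line along which they close (so a half turn about z gives the same grasp; the last joint's range is limited). The gripper opens to 85 mm and grips with 20 to 120 N. Pads are 22 mm wide; open, the fingers measure 114 mm over their backs; the gripper's body (76 mm by 85 mm) begins 54 mm behind the grasp point. The pads swing forward as they close: fully open they stand 13 mm farther back than shut.
Start: joints at [-77.945, 15.837, -1.513, 72.651, 0, 84.076], TCP at [0.193, -0.594, 0.191] pointing down, gripper open.
Joint ranges: [-178.77, 178.77], [-48.84, 107.48], [-61.69, 71.31], [-111.58, 123.2], [-90, 87.43], [-180, 180]. Speed limits (degrees/s): [147.25, 147.25, 180, 180, 180, 180].

INTERFACE

Orientations are given as [roll, pitch, yaw] about the fixed x, y, z axes, in that order (R = Rz(yaw) Ry(pitch) Rx(roll)).
In Python, from cell import * gives the robot as it stands.
- The arm moves only by the shell command python3 -m crank 'ROWS' [FORCE]. ROWS is JSON, a list of rows, each a list of 5 numbers: the shift along the tool's x, y, z in mm, then the turn about the tool's z in degrees, then the finger opening in mm, from 0 to 85.4. A call has exactly 10 rows; each row shifts and turns the commanded pose from where the row before left it, along the tool's axes as they then stand; what a row does not reach is not made up. A row lasts 1/10 s, in which the tool goes at most 50 mm and 8.59 degrees, less where a joint would pass 70% of its speed; a pose out of reach is approached as far as the arm can. A call is refused whole if a number of a shift passes 50 or a number of a turn 8.59, either way. A call with a gripper value outside its range is refused whole. The fingers move at their own pace and stop on an object; FORCE is the grip in N (left out, the last holds). Time passes only in rows, so rows that do not move let the fingers close, or fill a call up. It gives the time, the measured TCP pose, the force, the opening and the grip force at its end, in the units of the state.
- get_obs(): the state, without advancing time (a new reading comes with each control period).
- grab_frame(name): name is "scene" or "side" or "wrist"; returns a dict with "color" (420x560x3 uint8, red, green, blue), "K" (3x3 intrinsics, pixels), "D" ([k1, k2, p1, p2, k3] as OpenCV has them; the pictures are not rectified), "R" (3x3) and "t" (3): a world point X has camera coordinates R X + t. Camera axes: x right, y down, z forward; pixel columns grow to the right and rows downward; lengths in m; the calibration is good to about 2 mm. A picture is of the moment at which its call begins. There is no depth.
- job_done(): hands the job in; it is judged then, once.
The state is a dict: "clock": time; "joints": joint angles; "joint_vel": joint speeds; "joint_efforts": joint torques, N m; "ee_pos": TCP position; "ee_rot": TCP orientation; "force": force on the tool from outside, world axes, zero at the start; "ft_torque": the same for the moment, N m; "gripper_width": finger opening in m; "grasp_force": force on a finger pad.
Only numpy, scipy, OpenCV 4.12 (cv2) and the standard library are available. Lean on these libraries where they do the work, as an engineer would, in place of code of your own. Each camera call takes 0.05 s, during which the arm holds its last target. There are 200 camera calls.

## Working session

There is one attempt and no reset: what is moved stays moved. The work goes in short steps, Python scripts to look and compute and a shell command to move; the robot and the scene stay as the last step left them, time stands still between calls to the robot, and variables do not carry over. Pictures are saved under pics/ and viewed, at most 13 in all, crops included, and the job is handed in when it is done.

```bash
mkdir -p pics; ls; cat > h.py <<'E'
from cell import *
import numpy as np, cv2, pickle
def snap(n,f):
    d=grab_frame(n); pickle.dump(d,open(f'pics/{f}.pkl','wb')); cv2.imwrite(f'pics/{f}.png',d['color'][...,::-1]); return d
def load(f): return pickle.load(open(f'pics/{f}.pkl','rb'))
def atz(d,uv,z):
    "pixels -> world points at height z"
    uv=np.array(uv,float).reshape(-1,1,2); n=cv2.undistortPoints(uv,np.array(d['K'],float),np.array(d['D'],float)).reshape(-1,2)
    R=np.array(d['R']);t=np.array(d['t']); C=-R.T@t
    r=np.c_[n,np.ones(len(n))]@R
    return C+r*((z-C[2])/r[:,2])[:,None]
def proj(d,X): return cv2.projectPoints(np.array(X,float).reshape(-1,3),cv2.Rodrigues(np.array(d['R']))[0],np.array(d['t'],float),np.array(d['K'],float),np.array(d['D'],float))[0].reshape(-1,2)
E
python3 - <<'E'
from h import *
a=snap('scene','s0');b=snap('side','d0');
cv2.imwrite('pics/both0.png',cv2.resize(np.vstack([a['color'],b['color']])[...,::-1],None,fx=.7,fy=.7,interpolation=cv2.INTER_AREA))
for d in (a,b): print(-np.array(d['R']).T@d['t'])
o=get_obs();print(o['ee_pos'],o['ee_rot'],o['gripper_width'],o['clock'])
E
```

```text
pics
[ 1.3150932  -0.41953909  0.77712524]
[0.34799569 0.58288869 0.88915187]
[ 0.19274313 -0.59369842  0.190361  ] [-1.79883671e+02 -1.25227159e-02  1.79795968e+01] 0.08560116778279744 0.1
```

View pics/s0.png

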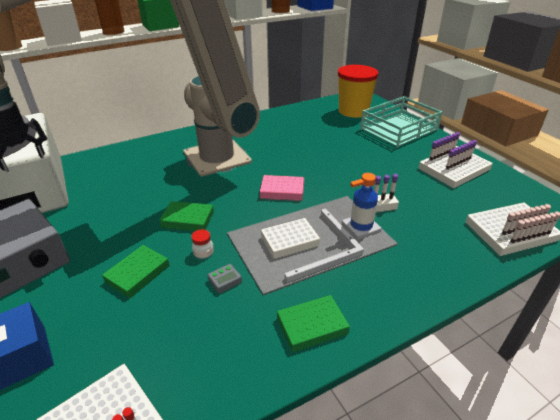

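View pics/d0.png

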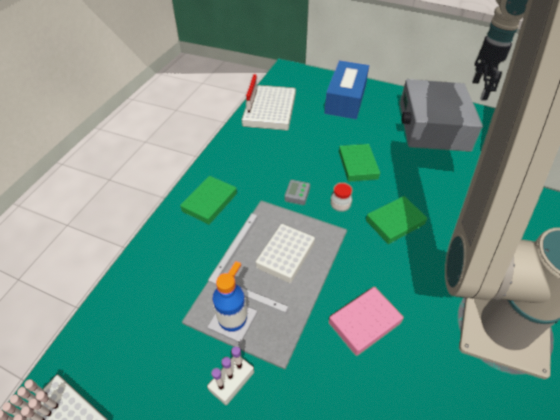

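The scene view shows the board around (312,240), with the rack at (290,237), the far fence running (287,275)-(360,255) and the left fence (325,212)-(360,250). In the side view the rack is at (285,252) and the bottle cap at about (228,283). Next I'll enlarge both.

```bash
python3 - <<'E'
from h import *
for f,(x,y,w,h) in {'s0':(225,165,190,130),'d0':(180,195,180,150)}.items():
    c=load(f)['color'][y:y+h,x:x+w,::-1]; cv2.imwrite(f'pics/{f}c.png',cv2.resize(c,None,fx=4,fy=4,interpolation=cv2.INTER_CUBIC))
E
```

```text
(no output)
```

View pics/s0c.png

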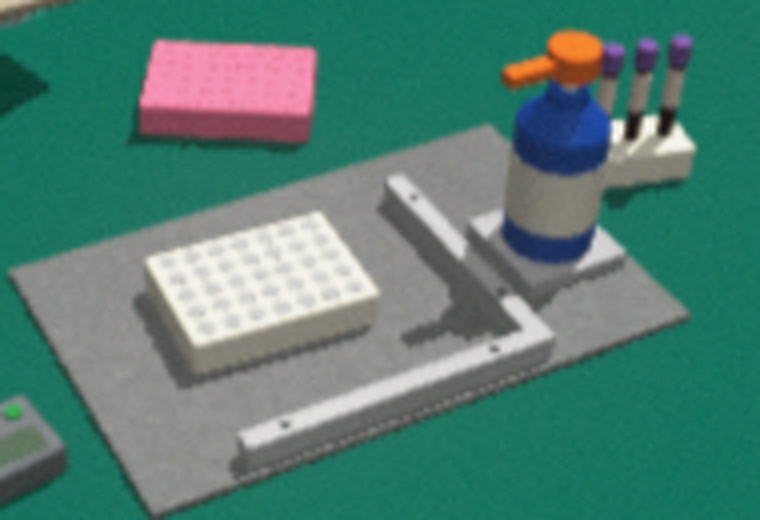

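View pics/d0c.png

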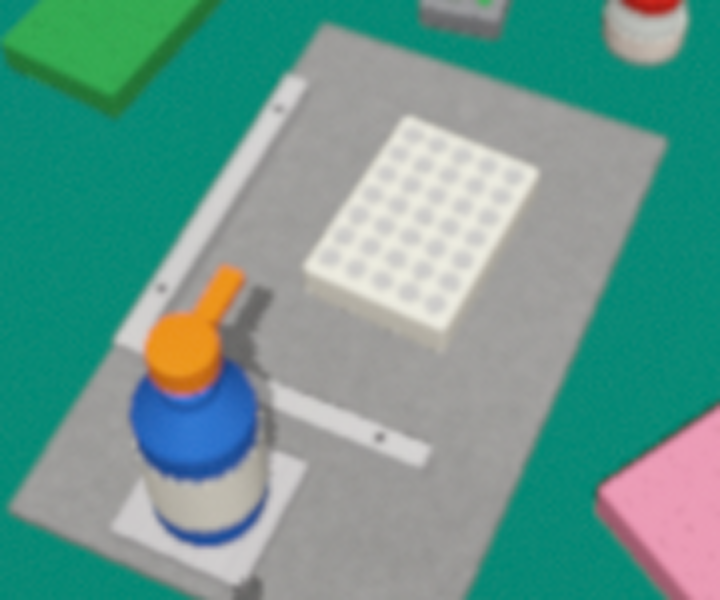

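The crops resolve all the corners I need: rack top, board, fence ends and cap. Next I fit the poses by reprojection, using both views.

```bash
cat > fit.py <<'E'
from h import *
from scipy.optimize import least_squares
S=load('s0');D=load('d0')
up=lambda p,o:(np.array(p,float)+.5)/4-.5+o
s=lambda *p:up(p,(225,165)); d=lambda *p:up(p,(180,195))
st=[(S,s(12,272),(-.24,-.29,.006)),(S,s(487,125),(-.24,.13,.006)),(S,s(688,317),(.022,.13,.006)),(S,s(155,515),(.022,-.29,.006)),
 (S,s(240,433),(0,-.22,.026)),(S,s(553,335),(.015,.015,.026)),(S,s(388,180),(-.19,0,.026)),
 (D,d(325,22),(.022,-.29,.006)),(D,d(667,140),(-.24,-.29,.006)),(D,d(10,510),(.022,.13,.006)),
 (D,d(307,85),(0,-.22,.026)),(D,d(117,340),(.015,.015,.026)),(D,d(432,445),(-.19,0,.026))]
rk=[(s(147,262),d(540,172),(-.05,-.07)),(s(320,213),d(443,335),(-.05,.07)),(s(378,292),d(305,270),(.05,.07)),(s(193,347),d(408,115),(.05,-.07))]
def tri(a,b):
    f=lambda X:np.r_[proj(S,X)[0]-a,proj(D,X)[0]-b]
    r=least_squares(f,[.5,-.1,.03]);return r.x,r.cost
for a,b,_ in rk: print('rackcorner',*tri(a,b))
print('cap',tri(s(577,45),d(183,345)))
def pose(p,l): c,n=np.cos(p[2]),np.sin(p[2]); return np.array([p[0]+c*l[0]-n*l[1],p[1]+n*l[0]+c*l[1],l[2]])
def fit(obs):
    r=least_squares(lambda p:np.concatenate([proj(c,pose(p,l))[0]-uv for c,uv,l in obs]),[.6,0,0]);print(np.round(r.x,4),'res px',np.round(r.fun,1));return r.x
if __name__=='__main__':
    P=fit(st); Q=fit([(c,uv,(*l,.036)) for a,b,l in rk for c,uv in((S,a),(D,b))])
    R=np.array([[np.cos(P[2]),-np.sin(P[2])],[np.sin(P[2]),np.cos(P[2])]])
    print('rack in corner',(Q[:2]-P[:2])@R,Q[2]-P[2],np.degrees([P[2],Q[2]]))
    print('cap world',pose(P,(-.085,.078,.186)),'home',pose(P,(-.05,-.07,0)))
E
python3 fit.py
```

```text
rackcorner [ 0.5078714  -0.05627917  0.0323161 ] 0.16431187751584042
rackcorner [0.52087672 0.08234035 0.0328345 ] 0.05869495598245245
rackcorner [0.617398   0.07161949 0.03392534] 0.018981639609199498
rackcorner [ 0.6049975  -0.06804941  0.03376573] 0.00243301366242698
cap (array([0.60768865, 0.22683581, 0.18601849]), np.float64(0.1485878352687874))
[ 0.6908  0.1446 -0.0365] res px [-0.7 -0.5  0.2 -0.2  0.4 -0.8 -0.3 -0.2 -0.4 -0.1  0.5  0.3 -0.9 -0.1
 -0.3  0.3 -0.1 -0.2 -0.4 -0.2  0.  -0.8 -0.7  0.3  0.1  0.3]
[ 0.563   0.0078 -0.1013] res px [-0.8 -1.5  0.4 -0.6  0.2 -0.8  0.4 -0.7  0.9 -0.1 -0.9 -0.6  0.4 -0.6
 -0.4 -0.3]
rack in corner [-0.12269574 -0.14133049] -0.0648399774682337 [-2.09130839 -5.80636545]
cap world [0.60868395 0.22561484 0.186     ] home [0.6382598  0.07643619 0.        ]
```

```bash
python3 -m crank '[[0,0,0,-8.5,85],[0,0,0,-8.5,85],[0,0,0,-8.5,85],[0,0,0,-8.5,85],[0,0,0,-8.5,85],[0,0,0,-8.5,85],[0,0,0,-8.5,85],[0,0,0,-8.5,85],[0,0,0,-8.5,85],[0,0,0,-8.5,85]]'
python3 -m crank '[[0,0,0,-8.5,85],[0,0,0,-8.5,85],[0,0,0,-8.5,85],[0,0,0,-8.5,85],[0,0,0,-8.5,85],[0,0,0,-8.5,85],[0,0,0,-8.5,85],[0,0,0,-8.5,85],[0,0,0,-6.9,85],[0,0,0,0,85]]'
```

```text
clock: 1.1
ee_pos: [0.1928, -0.5939, 0.1907]
ee_rot: [180.0, -0.1, 103.3]
force: [-0.1, 0.3, -0.2]
gripper_width: 0.0849
grasp_force: 0.0
clock: 2.1
ee_pos: [0.1928, -0.594, 0.1908]
ee_rot: [179.9, -0.0, 177.9]
force: [-1.1, -0.1, 0.2]
gripper_width: 0.0848
grasp_force: 0.0
```

```bash
python3 -m crank '[[-18.5,44,0,0,85],[-18.5,44,0,0,85],[-18.5,44,0,0,85],[-18.5,44,0,0,85],[-18.5,44,0,0,85],[-18.5,44,0,0,85],[-18.5,44,0,0,85],[-18.5,44,0,0,85],[-18.5,44,0,0,85],[-18.5,44,0,0,85]]'
python3 -m crank '[[-18.5,44,0,0,85],[-18.5,44,0,0,85],[-18.5,44,0,0,85],[-18.5,44,0,0,85],[0,0,0,0,85],[0,0,30,0,85],[0,0,30,0,85],[0,0,30,0,85],[0,0,30,0,85],[0,0,0,0,85]]'
```

```text
clock: 3.1
ee_pos: [0.3943, -0.1598, 0.1914]
ee_rot: [-180.0, 0.0, 177.7]
force: [0.6, -0.2, 0.5]
gripper_width: 0.0851
grasp_force: 0.0
clock: 4.1
ee_pos: [0.4695, 0.0115, 0.0674]
ee_rot: [180.0, -0.6, 177.7]
force: [-1.4, -0.2, -0.2]
gripper_width: 0.0849
grasp_force: 0.0
```

```bash
python3 -m crank '[[0,0,20,0,85],[0,0,20,0,85],[0,0,10,0,85],[0,0,9,0,85],[0,0,0,0,85],[-8,0,0,0,85],[-8,0,0,0,85],[-8,0,0,0,85],[-8,0,0,0,85],[-8,0,0,0,85]]'
python3 -m crank '[[-6,0,0,0,85],[-6,0,0,0,85],[-6,0,0,0,85],[-6,0,0,0,85],[-6,0,0,0,85],[-6,0,0,0,85],[-5,0,0,0,85],[-4,0,0,0,85],[-3,0,0,0,85],[0,0,0,0,85]]'
```

```text
clock: 5.1
ee_pos: [0.5158, 0.01, 0.0127]
ee_rot: [-180.0, 0.0, 177.9]
force: [0.6, -0.5, 0.8]
gripper_width: 0.0849
grasp_force: 0.0
clock: 6.1
ee_pos: [0.563, 0.0082, 0.0125]
ee_rot: [-180.0, 0.0, 177.9]
force: [0.2, -0.4, 0.5]
gripper_width: 0.085
grasp_force: 0.0
```

```bash
python3 - <<'E'
from h import *
a=snap('scene','s1');b=snap('side','d1')
A=cv2.resize(a['color'][165:295,225:415],(585,400),interpolation=3);B=cv2.resize(b['color'][195:345,180:360],(216,180))
A=cv2.resize(a['color'][165:295,225:415],(570,390));
cv2.imwrite('pics/m1.png',A[...,::-1])
cv2.imwrite('pics/m1.png',np.vstack([cv2.resize(a['color'][170:290,215:415],(500,300),interpolation=2),cv2.resize(b['color'][200:320,180:380],(500,300),interpolation=2)])[...,::-1])
E
```

```text
(no output)
```

View pics/m1.png

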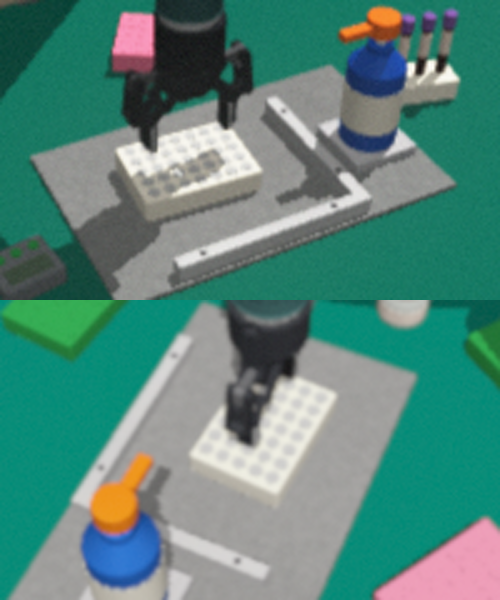

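The rack hasn't moved: its near corner is still at side pixel (257,261). The fingertips appear to be over its top, so I'll triangulate the +y fingertip.

```bash
python3 - <<'E'
from fit import *
print(tri(np.array([306.4,220.2]),np.array([278.8,256.8])))
S1,D1=load('s1'),load('d1')
for z in(.0125,.025,.036): print(z,proj(S1,[.563,.057,z]),proj(D1,[.563,.057,z]))
o=get_obs();print(o['ee_pos'],o['joints'],o['force'],o['ft_torque'])
E
```

```text
rackcorner [ 0.5078714  -0.05627917  0.0323161 ] 0.16431187751584042
rackcorner [0.52087672 0.08234035 0.0328345 ] 0.05869495598245245
rackcorner [0.617398   0.07161949 0.03392534] 0.018981639609199498
rackcorner [ 0.6049975  -0.06804941  0.03376573] 0.00243301366242698
cap (array([0.60768865, 0.22683581, 0.18601849]), np.float64(0.1485878352687874))
(array([0.56385592, 0.05743638, 0.06557646]), np.float64(0.8716283088095804))
0.0125 [[304.57110687 233.94346478]] [[278.43063345 269.16225696]]
0.025 [[304.71200151 230.66326866]] [[278.4306575  266.42341507]]
0.036 [[304.83741847 227.74009076]] [[278.43072135 263.96992028]]
[0.56225866 0.00829905 0.01235187] [-5.74164653e+00  1.85035094e+01 -2.14855990e+01  5.00340132e+01
  1.29022453e-03 -3.62187163e+00] [-0.48891466 -0.10084726  0.48552184] [-0.04054309 -0.03669062  0.00213849]
```

```bash
python3 - <<'E'
from h import *
L=[]
w=snap('wrist','w1')
def crop(f,X,zs,dy):
    d=load(f);z=6
    c=proj(d,[*X,zs[0]])[0].astype(int)-(32,33+dy)
    im=cv2.resize(np.ascontiguousarray(d['color'][c[1]:c[1]+50,c[0]:c[0]+65,::-1]),None,fx=z,fy=z,interpolation=2)
    for k in zs:
        p=(proj(d,[*X,k])[0]-c+.5)*z
        cv2.drawMarker(im,tuple(int(v) for v in p),(0,0,255) if k==zs[0] else (0,255,255),0,14,1)
    return im
im=np.hstack([crop('d0',(.193,-.594),(.190,.203,.243),0),crop('d1',(.5623,.0083),(.0125,.025,.065),0)])
ww=cv2.resize(w['color'][...,::-1],(400,300))
v=crop('s1',(.5623,.0083),(.0125,.025,.065),0)
im2=np.hstack([ww,v[:300,:380]])
cv2.imwrite('pics/z1.png',np.vstack([im[:,:780],im2[:,:780]]))
E
```

```text
(no output)
```

View pics/z1.png

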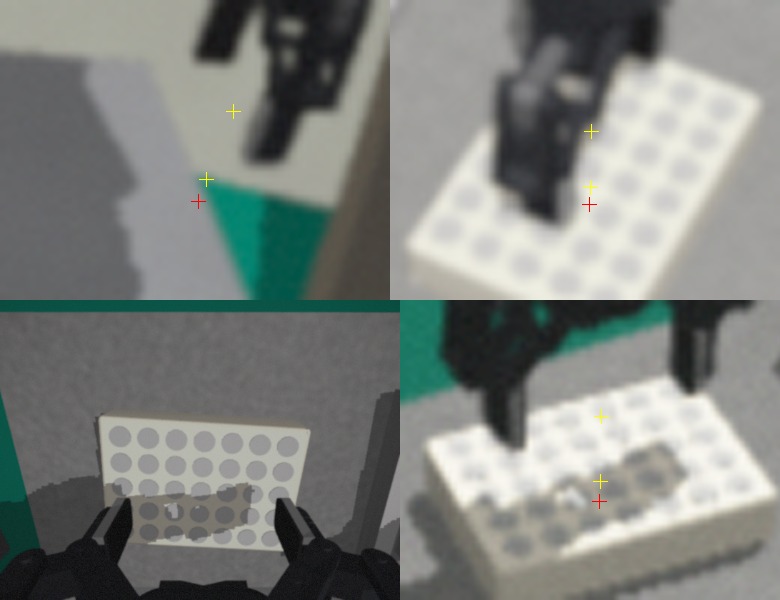

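The lines between the fingertips pass through the 0.065 m marker now and the 0.243 m marker at the start. The open tips are therefore about 53 mm above the reported TCP, not 13, so reported z reads about 40 mm low while x and y agree. I'll back off, go 45 mm lower and push again.

```bash
python3 -m crank '[[24,0,0,0,85],[24,0,0,0,85],[24,0,0,0,85],[22,0,0,0,85],[0,0,0,0,85],[0,0,15,0,85],[0,0,15,0,85],[0,0,10,0,85],[0,0,5,0,85],[0,0,0,0,85]]'
python3 -m crank '[[-6,0,0,0,85],[-6,0,0,0,85],[-6,0,0,0,85],[-6,0,0,0,85],[-6,0,0,0,85],[-6,0,0,0,85],[-6,0,0,0,85],[-6,0,0,0,85],[-6,0,0,0,85],[-6,0,0,0,85]]'
```

```text
clock: 7.25
ee_pos: [0.4683, 0.0118, -0.0332]
ee_rot: [180.0, -0.1, 177.9]
force: [-0.5, 0.2, 0.8]
gripper_width: 0.0851
grasp_force: 0.0
clock: 8.25
ee_pos: [0.5288, 0.0098, -0.033]
ee_rot: [180.0, -0.0, 177.9]
force: [-1.4, -0.2, -1.7]
gripper_width: 0.0852
grasp_force: 1.0
```

```bash
python3 -m crank '[[-5,0,0,0,85],[-5,0,0,0,85],[-5,0,0,0,85],[-5,0,0,0,85],[-5,0,0,0,85],[-5,0,0,0,85],[-4,0,0,0,85],[-3,0,0,0,85],[-2,0,0,0,85],[-1,0,0,0,85]]'
python3 -m crank '[[-1,0,0,0,85],[-1,0,0,0,85],[-1,0,0,0,85],[-1,0,0,0,85],[0,0,0,0,85],[0,0,0,0,85],[0,0,0,0,85],[0,0,0,0,85],[0,0,0,0,85],[0,0,0,0,85]]'
python3 - <<'E'
from h import *
a=snap('scene','s2');b=snap('side','d2')
cv2.imwrite('pics/m2.png',np.vstack([cv2.resize(a['color'][170:290,215:415],(500,300),interpolation=2),cv2.resize(b['color'][200:320,180:380],(500,300),interpolation=2)])[...,::-1])
E
```

```text
clock: 9.25
ee_pos: [0.5684, 0.008, -0.0325]
ee_rot: [-180.0, -0.0, 177.9]
force: [-3.8, 0.3, 0.9]
gripper_width: 0.0851
grasp_force: 1.8
clock: 10.25
ee_pos: [0.5729, 0.0079, -0.0325]
ee_rot: [180.0, 0.0, 177.9]
force: [-1.3, -0.1, -0.4]
gripper_width: 0.085
grasp_force: 0.7
```

View pics/m2.png

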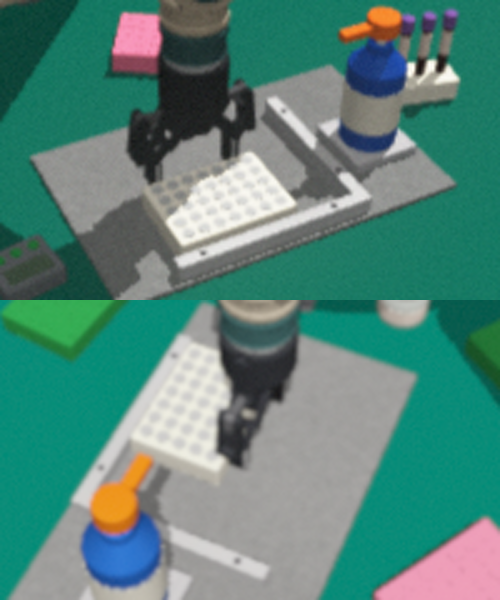

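The rack is squared and now at or almost at the far fence. I'll push until the force rises.

```bash
python3 -m crank '[[-1,0,0,0,85],[-1,0,0,0,85],[-1,0,0,0,85],[0,0,0,0,85],[0,0,0,0,85],[0,0,0,0,85],[0,0,0,0,85],[0,0,0,0,85],[0,0,0,0,85],[0,0,0,0,85]]'
python3 -m crank '[[-1,0,0,0,85],[-1,0,0,0,85],[-1,0,0,0,85],[0,0,0,0,85],[0,0,0,0,85],[0,0,0,0,85],[0,0,0,0,85],[0,0,0,0,85],[0,0,0,0,85],[0,0,0,0,85]]'
```

```text
clock: 11.35
ee_pos: [0.5745, 0.0078, -0.0326]
ee_rot: [-180.0, -0.1, 177.9]
force: [-5.2, 0.1, 3.7]
gripper_width: 0.0853
grasp_force: 2.6
clock: 12.35
ee_pos: [0.576, 0.0078, -0.0328]
ee_rot: [-180.0, -0.2, 177.9]
force: [-7.5, -0.1, 4.9]
gripper_width: 0.0852
grasp_force: 3.9
```

Contact with the far fence is at the predicted x of 0.575, and the force is building. Now I'll back out, lift, and go round to the −y side.

```bash
python3 -m crank '[[20,0,0,0,85],[23,0,0,0,85],[0,0,-40,0,85],[0,0,-40,0,85],[-19.5,-20.6,0,0,85],[-19.5,-20.6,0,0,85],[-19.5,-20.6,0,0,85],[-19.5,-20.6,0,0,85],[-19.5,-20.6,0,0,85],[0,0,0,0,60]]'
python3 -m crank '[[0,0,0,8.59,60],[0,0,0,8.59,60],[0,0,0,8.59,60],[0,0,0,8.59,60],[0,0,0,8.59,60],[0,0,0,8.59,60],[0,0,0,8.59,60],[0,0,0,8.59,60],[0,0,0,8.59,60],[0,0,0,8.59,60]]'
python3 -m crank '[[0,0,0,4.1,60],[0,0,0,0,60],[0,0,0,0,60],[0,0,0,0,60],[0,0,0,0,60],[0,0,0,0,60],[0,0,0,0,60],[0,0,0,0,60],[0,0,0,0,60],[0,0,0,0,60]]'
python3 - <<'E'
from h import *
a=snap('scene','s3');b=snap('side','d3');snap('wrist','w3')
cv2.imwrite('pics/m3.png',np.vstack([cv2.resize(a['color'][170:290,215:415],(500,300),interpolation=2),cv2.resize(b['color'][180:300,180:380],(500,300),interpolation=2)])[...,::-1])
E
```

```text
clock: 13.35
ee_pos: [0.6344, -0.1009, 0.0485]
ee_rot: [-179.9, 0.4, 177.7]
force: [0.1, -0.2, -0.0]
gripper_width: 0.0727
grasp_force: 0.0
clock: 14.35
ee_pos: [0.6302, -0.0971, 0.0478]
ee_rot: [179.9, 0.0, 91.6]
force: [0.3, 0.0, -0.4]
gripper_width: 0.0602
grasp_force: 0.0
clock: 15.35
ee_pos: [0.6291, -0.0973, 0.0474]
ee_rot: [180.0, -0.0, 87.9]
force: [0.6, -0.5, -0.6]
gripper_width: 0.06
grasp_force: 0.0
```

View pics/m3.png

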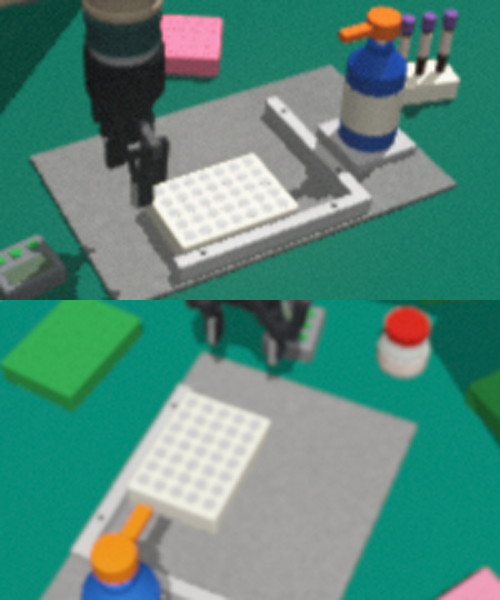

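The rack lies against the far fence with its right side near (150–185, 190–247) in the scene crop, and the fingers are clear to the right of it. I'll lower and push toward the left fence.

```bash
python3 -m crank '[[0,0,25,0,60],[0,0,25,0,60],[0,0,15,0,60],[0,0,10,0,60],[0,0,0,0,60],[0,0,0,0,60],[4,0,0,0,60],[4,0,0,0,60],[4,0,0,0,60],[4,0,0,0,60]]'
python3 -m crank '[[5,0,0,0,60],[5,0,0,0,60],[5,0,0,0,60],[5,0,0,0,60],[5,0,0,0,60],[5,0,0,0,60],[5,0,0,0,60],[5,0,0,0,60],[5,0,0,0,60],[5,0,0,0,60]]'
python3 -m crank '[[4,0,0,0,60],[4,0,0,0,60],[4,0,0,0,60],[4,0,0,0,60],[3,0,0,0,60],[2,0,0,0,60],[2,0,0,0,60],[1,0,0,0,60],[0,0,0,0,60],[0,0,0,0,60]]'
```

```text
clock: 16.5
ee_pos: [0.63, -0.0809, -0.0271]
ee_rot: [180.0, 0.0, 87.9]
force: [-0.0, -0.9, 0.0]
gripper_width: 0.0595
grasp_force: 0.0
clock: 17.5
ee_pos: [0.6317, -0.0311, -0.0274]
ee_rot: [180.0, 0.0, 87.9]
force: [-0.8, -5.3, 2.6]
gripper_width: 0.0603
grasp_force: 2.5
clock: 18.5
ee_pos: [0.6326, -0.0071, -0.0275]
ee_rot: [180.0, -0.0, 87.9]
force: [-1.2, -3.8, 3.2]
gripper_width: 0.06
grasp_force: 2.1
```

```bash
python3 -m crank '[[1,0,0,0,60],[1,0,0,0,60],[1,0,0,0,60],[1,0,0,0,60],[0,0,0,0,60],[0,0,0,0,60],[0,0,0,0,60],[0,0,0,0,60],[0,0,0,0,60],[0,0,0,0,60]]'
python3 -m crank '[[1,0,0,0,60],[1,0,0,0,60],[1,0,0,0,60],[1,0,0,0,60],[0,0,0,0,60],[0,0,0,0,60],[0,0,0,0,60],[0,0,0,0,60],[0,0,0,0,60],[0,0,0,0,60]]'
```

```text
clock: 19.5
ee_pos: [0.6327, -0.0049, -0.0274]
ee_rot: [180.0, 0.2, 87.8]
force: [-1.3, -7.6, 2.8]
gripper_width: 0.0599
grasp_force: 4.0
clock: 20.5
ee_pos: [0.6325, -0.0053, -0.0274]
ee_rot: [-180.0, 0.7, 87.7]
force: [-2.7, -17.3, 3.4]
gripper_width: 0.06
grasp_force: 8.8
```

The push stalled at y = −0.005 with 17 N, which is flush as predicted. I'll back off, lift, and check it by reprojecting the home outline.

```bash
python3 -m crank '[[-8,0,0,0,60],[-15,0,0,0,60],[-15,0,0,0,60],[0,0,-30,0,0],[0,0,-40,0,0],[0,0,-50,0,0],[0,0,-50,0,0],[0,0,-50,0,0],[0,0,0,0,0],[0,0,0,0,0]]'
python3 - <<'E'
from fit import *
a=snap('scene','s4');b=snap('side','d4')
P=(.6908,.1446,-.0365); out=[]
for d,(x,y) in((a,(260,190)),(b,(195,215))):
    z=5;im=cv2.resize(d['color'][y:y+60,x:x+130,::-1],None,fx=z,fy=z,interpolation=2)
    q=[pose(P,(-.05+i*.05,-.07+j*.07,.036)) for i,j in((-1,-1),(-1,1),(1,1),(1,-1))]
    for p in proj(d,q): cv2.drawMarker(im,tuple(int(v) for v in (p-(x,y)+.5)*z),(0,0,255),0,14,1)
    out.append(im)
cv2.imwrite('pics/m4.png',np.vstack(out))
E
```

```text
clock: 21.5
ee_pos: [0.6327, -0.0376, 0.1943]
ee_rot: [179.8, -0.0, 87.9]
force: [0.3, 0.2, 0.2]
gripper_width: -0.0
grasp_force: 0.0
rackcorner [ 0.5078714  -0.05627917  0.0323161 ] 0.16431187751584042
rackcorner [0.52087672 0.08234035 0.0328345 ] 0.05869495598245245
rackcorner [0.617398   0.07161949 0.03392534] 0.018981639609199498
rackcorner [ 0.6049975  -0.06804941  0.03376573] 0.00243301366242698
cap (array([0.60768865, 0.22683581, 0.18601849]), np.float64(0.1485878352687874))
```

View pics/m4.png

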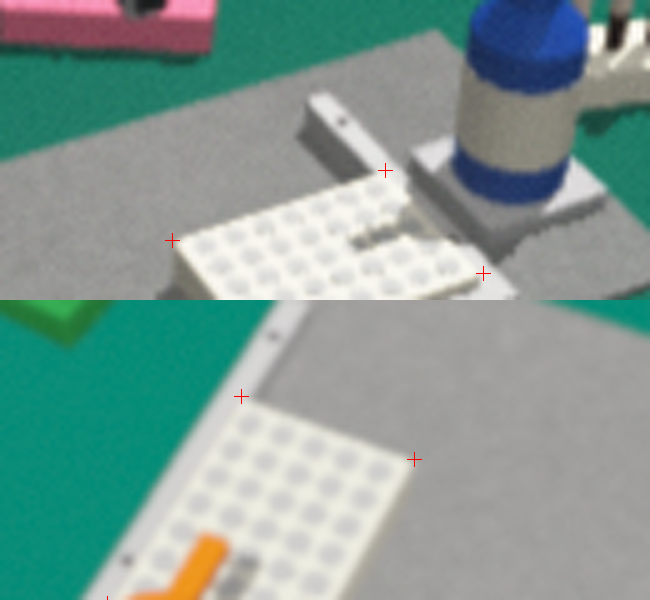

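The projected home corners match the rack's corners to within about 1 px in both views, so it is home. Now I'll move over the cap.

```bash
python3 -m crank '[[37.5,-4.9,0,0,0],[37.5,-4.9,0,0,0],[37.5,-4.9,0,0,0],[37.5,-4.9,0,0,0],[37.5,-4.9,0,0,0],[37.5,-4.9,0,0,0],[37.5,-4.9,0,0,0],[0,0,0,0,0],[0,0,0,0,0],[0,0,0,0,0]]'
python3 - <<'E'
from h import *
a=snap('scene','s5');b=snap('side','d5'); out=[]
e=get_obs()['ee_pos'];print(e)
for d in(a,b):
    c=proj(d,[.608,.226,.2])[0].astype(int)-(30,35);x,y=c;z=6
    im=cv2.resize(d['color'][max(y,0):y+70,x:x+60,::-1],None,fx=z,fy=z,interpolation=2)
    for k,col in((.186,(0,0,255)),(e[2]+.04,(0,255,255))):
        p=proj(d,[e[0],e[1],k])[0]; cv2.drawMarker(im,tuple(int(v) for v in (p-(x,y)+.5)*z),col,0,14,1)
    out.append(im)
cv2.imwrite('pics/m5.png',np.hstack(out))
E
```

```text
clock: 22.6
ee_pos: [0.6059, 0.2252, 0.1906]
ee_rot: [-179.8, 0.1, 87.8]
force: [-0.3, -0.6, -0.6]
gripper_width: 0.0
grasp_force: 0.0
[0.60653405 0.22487502 0.19157274]
```

View pics/m5.png

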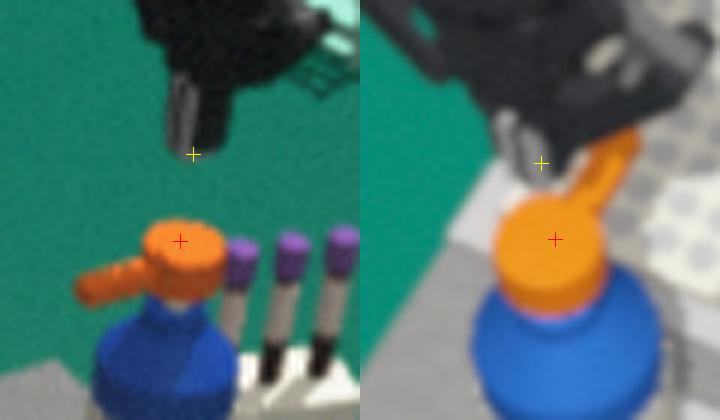

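The tip sits at the 40 mm offset as estimated and is centred over the cap. I'll descend to find contact.

```bash
python3 -m crank '[[0,0,15,0,0],[0,0,13,0,0],[0,0,5,0,0],[0,0,2,0,0],[0,0,1,0,0],[0,0,1,0,0],[0,0,1,0,0],[0,0,0,0,0],[0,0,0,0,0],[0,0,0,0,0]]'
python3 -m crank '[[0,0,1,0,0],[0,0,1,0,0],[0,0,1,0,0],[0,0,1,0,0],[0,0,1,0,0],[0,0,0,0,0],[0,0,0,0,0],[0,0,0,0,0],[0,0,0,0,0],[0,0,0,0,0]]'
```

```text
clock: 23.7
ee_pos: [0.6069, 0.2263, 0.1547]
ee_rot: [180.0, -0.0, 87.9]
force: [-0.9, -0.1, 0.2]
gripper_width: 0.0002
grasp_force: 0.0
clock: 24.7
ee_pos: [0.6068, 0.2263, 0.1495]
ee_rot: [180.0, -0.0, 87.9]
force: [-0.6, -0.3, -0.4]
gripper_width: 0.0001
grasp_force: 0.0
```

```bash
python3 -m crank '[[0,0,1,0,0],[0,0,1,0,0],[0,0,1,0,0],[0,0,1,0,0],[0,0,1,0,0],[0,0,1,0,0],[0,0,0,0,0],[0,0,0,0,0],[0,0,0,0,0],[0,0,0,0,0]]'
python3 -m crank '[[0,0,1,0,0],[0,0,1,0,0],[0,0,1,0,0],[0,0,1,0,0],[0,0,0,0,0],[0,0,0,0,0],[0,0,0,0,0],[0,0,0,0,0],[0,0,0,0,0],[0,0,0,0,0]]'
```

```text
clock: 25.7
ee_pos: [0.6068, 0.2263, 0.1436]
ee_rot: [180.0, -0.0, 87.9]
force: [-1.1, 0.4, 4.6]
gripper_width: 0.0004
grasp_force: 2.2
clock: 26.7
ee_pos: [0.6068, 0.2263, 0.14]
ee_rot: [180.0, -0.0, 87.9]
force: [-3.7, -1.1, 6.9]
gripper_width: 0.0002
grasp_force: 3.5
```

```bash
python3 -m crank '[[0,0,1,0,0],[0,0,1,0,0],[0,0,1,0,0],[0,0,1,0,0],[0,0,1,0,0],[0,0,1,0,0],[0,0,0,0,0],[0,0,0,0,0],[0,0,0,0,0],[0,0,0,0,0]]'
```

```text
clock: 27.7
ee_pos: [0.607, 0.2263, 0.138]
ee_rot: [179.9, -0.0, 87.9]
force: [-8.7, -1.2, 22.1]
gripper_width: -0.0001
grasp_force: 10.9
```

The cap is bottomed: 22 N, and travel has stopped. Now I'll release, retreat, and check.

```bash
python3 -m crank '[[0,0,-4,0,0],[0,0,-6,0,0],[0,0,-10,0,0],[0,0,-20,0,0],[0,0,-30,0,0],[-35,0,0,0,0],[-45,0,0,0,0],[-45,0,0,0,0],[-45,0,0,0,0],[-35,0,0,0,0]]'
python3 -m crank '[[-30,-20,0,0,0],[-30,-20,0,0,0],[-30,-20,0,0,0],[0,-20,0,0,0],[0,0,0,0,0],[0,0,0,0,0],[0,0,0,0,0],[0,0,0,0,0],[0,0,0,0,0],[0,0,0,0,0]]'
python3 - <<'E'
from fit import *
a=snap('scene','s6');b=snap('side','d6')
P=(.6908,.1446,-.0365); out=[]
for d,(x,y) in((a,(255,165)),(b,(190,215))):
    z=4;im=cv2.resize(d['color'][y:y+(110 if d is a else 90)][:,x:x+150,::-1],None,fx=z,fy=z,interpolation=2)[-0:, :]
    q=[pose(P,(-.05+i*.05,-.07+j*.07,.036)) for i,j in((-1,-1),(-1,1),(1,1),(1,-1))]+[pose(P,(-.085,.078,.186))]
    for p in proj(d,q): cv2.drawMarker(im,tuple(int(v) for v in (p-(x,y)+.5)*z),(0,0,255),0,12,1)
    out.append(im)
cv2.imwrite('pics/m6.png',cv2.resize(np.vstack(out),None,fx=.74,fy=.74,interpolation=3))
E
```

```text
clock: 28.7
ee_pos: [0.599, 0.0191, 0.2028]
ee_rot: [-180.0, 0.0, 87.8]
force: [0.7, 0.6, 0.6]
gripper_width: -0.0001
grasp_force: 0.0
clock: 29.7
ee_pos: [0.5163, -0.0653, 0.2033]
ee_rot: [-180.0, -0.0, 87.9]
force: [0.5, -0.0, -0.5]
gripper_width: -0.0001
grasp_force: 0.0
rackcorner [ 0.5078714  -0.05627917  0.0323161 ] 0.16431187751584042
rackcorner [0.52087672 0.08234035 0.0328345 ] 0.05869495598245245
rackcorner [0.617398   0.07161949 0.03392534] 0.018981639609199498
rackcorner [ 0.6049975  -0.06804941  0.03376573] 0.00243301366242698
cap (array([0.60768865, 0.22683581, 0.18601849]), np.float64(0.1485878352687874))
```

View pics/m6.png

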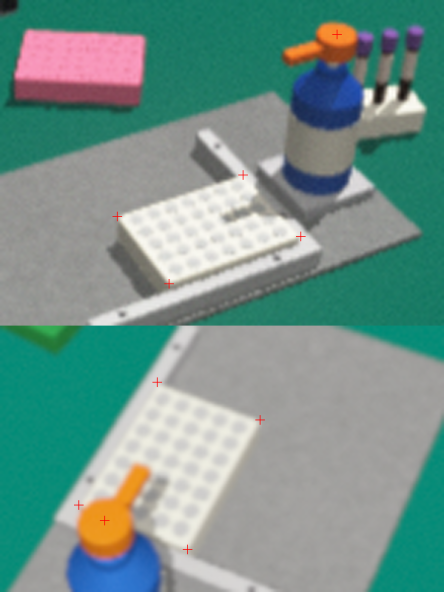

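The rack's corners fall on the home markers in both views, the cap top is back at its raised marker, the tube stand is untouched and the arm is clear.

```bash
python3 -c "from cell import *; print(job_done())"
```

```text
the job is handed in; nothing more can be done
None
```

I slid the rack home against both fences, then pressed the spray cap to its stop and let it come back up; in the last pictures the rack corners match home to about 1 px, and I handed the job in at about 30 s (no verdict was returned).

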